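# Scoop relays onto the counting scale

## Task

Pull the aluminium hand scoop out from under the plywood riser and set it down on the bench, then take it by its wooden handle, scoop relays out of the long steel tray and tip at least four of the five into the square pan of the counting scale. Touch the relays only with the scoop and spill none (one left over may stay in the tray), and finally lay the scoop flat on the bench, right way up. Leave the other things on the bench undisturbed.

Things in the scene. Friction and masses are not known exactly. Their poses are not given: they have to be found in the camera images.
- scoop: Hand scoop, 130 to 195 g: flat-bottomed aluminium pan 100 x 66 mm outside (60 inside), open at the nose, wooden handle behind. Origin: centre of the pan's underside; x out of the nose, z up. Back wall at x = -50 mm, 36 mm high; side walls 3 mm thick, 34 mm high from x = -50 to 0, sloping to 4 mm at x = 38. Starts flat on the mat, handle under the riser, nose out; can be gripped across its 66 mm.
- scoop_lip (a point): Middle of the scoop's front lip, on its underside, at (50, 0, 0) mm in the scoop's frame. The pan floor is 3 mm thick and thins to about 1 mm at the lip. The scoop stands steadily on its flat underside. The mat's top is at z = 3 mm; a strip of it beside the robot, about x = 0.37 to 0.45 m, y = -0.28 to 0 m, is always free to lay the scoop on.
- scoop_grip (a point): Middle of the scoop's handle, at (-125, 0, +80) mm in the scoop's frame. The handle is a flat-sided wooden bar along the scoop's x, 95 mm long, 20 mm wide, 24 mm high. The loaded scoop hangs off it nose-heavy, so grip firmly (40 N or more).
- riser: Fixed plywood riser: board 300 mm wide, 210 mm deep, underside 120 mm and top 135 mm above the mat, on two 15 mm side panels (gap 270 mm). A meter and a jar stand on its back part, up to 200 mm above the mat. Origin: on the mat below the middle of the open front edge; x points out of the opening, y along the edge.
- tray: Fixed steel stock tray, 280 x 90 mm outside, 270 x 80 inside; floor 6 mm thick; walls above the mat: sides 50 mm (70 beyond x = 50), -x end 42, +x end 70. Origin: centre of the underside, on the mat; x along it. At the +x end a ramp climbs from the floor at x = 95 mm to 64 mm above the mat at x = 135 (55 degrees). The relays lie from x = -20 to 90; the rest is free for the scoop's pan, nose to +x.
- scale: Fixed counting scale, a grey base 45 mm high (170 mm along x; 210 mm along y, from -85 to +125) with a square steel pan on top, 156 x 156 mm outside (150 inside). Origin: on the mat, below the centre of the pan; z up; the display is on the base beside the pan, at +y.
- scale_pan (a point): Centre of the scale pan's inner floor, 53 mm above the mat. The pan's rim is 35 mm above this point (88 mm above the mat), its walls 3 mm thick.
- relay0: Black cube relay with a thin grey seam, 22 x 20 x 18 mm, edges bevelled 2.5 mm, 11 to 17 g, loose in the tray, one of five alike, smooth: slides on tray and scoop at a slope of about 17 degrees. Origin: its centre.
- relay1: Black cube relay with a thin grey seam, 22 x 20 x 18 mm, edges bevelled 2.5 mm, 11 to 17 g, loose in the tray; as relay0.
- relay2: Black cube relay with a thin grey seam, 22 x 20 x 18 mm, edges bevelled 2.5 mm, 11 to 17 g, loose in the tray; as relay0.
- relay3: Black cube relay with a thin grey seam, 22 x 20 x 18 mm, edges bevelled 2.5 mm, 11 to 17 g, loose in the tray; as relay0.
- relay4: Black cube relay with a thin grey seam, 22 x 20 x 18 mm, edges bevelled 2.5 mm, 11 to 17 g, loose in the tray; as relay0.
- spool: White solder spool, 56 mm across, 35 mm high; a bystander. Origin: centre of its underside.
- fluxbottle: Clear bottle, 48 mm across, 120 mm high; a bystander. Origin: centre of its underside.
- pastejar: Amber jar with a black cap, 52 mm across, 55 mm high; a bystander. Origin: centre of its underside.
- driver: Screwdriver lying flat, 180 mm long along its x, origin below its middle; a bystander.
- brush: Brush lying flat, 170 mm long along its x, origin below its middle; a bystander.

How it is judged:
On the way, in this order (a step that is already met when the one before it is completed fails the run):
1. the scoop has been drawn out from under the riser and stands flat on the bench, let go (height (world z) of scoop between -0.003 and 0.008 m and angle between scoop's own z axis and vertical below 0.1 rad and linear speed of scoop below 0.03 m/s and x of scoop_grip in the frame of riser above 0 m and contact force between the fingers and scoop below 0.1 N), for 0.1 s.
2. held by its handle, the scoop lifts at least one relay clear above the tray's rim (distance between the grasp point and scoop_grip below 0.06 m and height (world z) of scoop above 0.055 m and ((x of relay0 in the frame of scoop between -0.055 and 0.055 m and y of relay0 in the frame of scoop between -0.033 and 0.033 m and z of relay0 in the frame of scoop between 0 and 0.05 m) or (x of relay1 in the frame of scoop between -0.055 and 0.055 m and y of relay1 in the frame of scoop between -0.033 and 0.033 m and z of relay1 in the frame of scoop between 0 and 0.05 m) or (x of relay2 in the frame of scoop between -0.055 and 0.055 m and y of relay2 in the frame of scoop between -0.033 and 0.033 m and z of relay2 in the frame of scoop between 0 and 0.05 m) or (x of relay3 in the frame of scoop between -0.055 and 0.055 m and y of relay3 in the frame of scoop between -0.033 and 0.033 m and z of relay3 in the frame of scoop between 0 and 0.05 m) or (x of relay4 in the frame of scoop between -0.055 and 0.055 m and y of relay4 in the frame of scoop between -0.033 and 0.033 m and z of relay4 in the frame of scoop between 0 and 0.05 m))), for 0.2 s.
3. at least four relays lie in the scale's pan (((horizontal distance between relay0 and scale_pan below 0.095 m and z of relay0 in the frame of scale between 0.053 and 0.105 m) or (horizontal distance between relay1 and scale_pan below 0.095 m and z of relay1 in the frame of scale between 0.053 and 0.105 m)) and ((horizontal distance between relay0 and scale_pan below 0.095 m and z of relay0 in the frame of scale between 0.053 and 0.105 m) or (horizontal distance between relay2 and scale_pan below 0.095 m and z of relay2 in the frame of scale between 0.053 and 0.105 m)) and ((horizontal distance between relay0 and scale_pan below 0.095 m and z of relay0 in the frame of scale between 0.053 and 0.105 m) or (horizontal distance between relay3 and scale_pan below 0.095 m and z of relay3 in the frame of scale between 0.053 and 0.105 m)) and ((horizontal distance between relay0 and scale_pan below 0.095 m and z of relay0 in the frame of scale between 0.053 and 0.105 m) or (horizontal distance between relay4 and scale_pan below 0.095 m and z of relay4 in the frame of scale between 0.053 and 0.105 m)) and ((horizontal distance between relay1 and scale_pan below 0.095 m and z of relay1 in the frame of scale between 0.053 and 0.105 m) or (horizontal distance between relay2 and scale_pan below 0.095 m and z of relay2 in the frame of scale between 0.053 and 0.105 m)) and ((horizontal distance between relay1 and scale_pan below 0.095 m and z of relay1 in the frame of scale between 0.053 and 0.105 m) or (horizontal distance between relay3 and scale_pan below 0.095 m and z of relay3 in the frame of scale between 0.053 and 0.105 m)) and ((horizontal distance between relay1 and scale_pan below 0.095 m and z of relay1 in the frame of scale between 0.053 and 0.105 m) or (horizontal distance between relay4 and scale_pan below 0.095 m and z of relay4 in the frame of scale between 0.053 and 0.105 m)) and ((horizontal distance between relay2 and scale_pan below 0.095 m and z of relay2 in the frame of scale between 0.053 and 0.105 m) or (horizontal distance between relay3 and scale_pan below 0.095 m and z of relay3 in the frame of scale between 0.053 and 0.105 m)) and ((horizontal distance between relay2 and scale_pan below 0.095 m and z of relay2 in the frame of scale between 0.053 and 0.105 m) or (horizontal distance between relay4 and scale_pan below 0.095 m and z of relay4 in the frame of scale between 0.053 and 0.105 m)) and ((horizontal distance between relay3 and scale_pan below 0.095 m and z of relay3 in the frame of scale between 0.053 and 0.105 m) or (horizontal distance between relay4 and scale_pan below 0.095 m and z of relay4 in the frame of scale between 0.053 and 0.105 m))), for 0.2 s.
At the end, for the whole second after the job is handed in: At least four of the five relays lie inside the scale's pan and every other relay is inside the tray; the scoop lies on the bench or mat, right way up and flat (within 0.1 rad, underside within about 5 mm of the mat), at rest (all of step 3 and ((horizontal distance between relay0 and scale_pan below 0.095 m and z of relay0 in the frame of scale between 0.053 and 0.105 m) or (x of relay0 in the frame of tray between -0.135 and 0.135 m and y of relay0 in the frame of tray between -0.04 and 0.04 m and z of relay0 in the frame of tray below 0.05 m)) and ((horizontal distance between relay1 and scale_pan below 0.095 m and z of relay1 in the frame of scale between 0.053 and 0.105 m) or (x of relay1 in the frame of tray between -0.135 and 0.135 m and y of relay1 in the frame of tray between -0.04 and 0.04 m and z of relay1 in the frame of tray below 0.05 m)) and ((horizontal distance between relay2 and scale_pan below 0.095 m and z of relay2 in the frame of scale between 0.053 and 0.105 m) or (x of relay2 in the frame of tray between -0.135 and 0.135 m and y of relay2 in the frame of tray between -0.04 and 0.04 m and z of relay2 in the frame of tray below 0.05 m)) and ((horizontal distance between relay3 and scale_pan below 0.095 m and z of relay3 in the frame of scale between 0.053 and 0.105 m) or (x of relay3 in the frame of tray between -0.135 and 0.135 m and y of relay3 in the frame of tray between -0.04 and 0.04 m and z of relay3 in the frame of tray below 0.05 m)) and ((horizontal distance between relay4 and scale_pan below 0.095 m and z of relay4 in the frame of scale between 0.053 and 0.105 m) or (x of relay4 in the frame of tray between -0.135 and 0.135 m and y of relay4 in the frame of tray between -0.04 and 0.04 m and z of relay4 in the frame of tray below 0.05 m)) and height (world z) of scoop between -0.003 and 0.008 m and angle between scoop's own z axis and vertical below 0.1 rad and linear speed of scoop below 0.03 m/s); the robot touches nothing.
It fails at once if the fingers touch a relay (contact force between the fingers and relay0 above 0.5 N or contact force between the fingers and relay1 above 0.5 N or contact force between the fingers and relay2 above 0.5 N or contact force between the fingers and relay3 above 0.5 N or contact force between the fingers and relay4 above 0.5 N).
It fails at once if a bystander (solder spool, flux bottle, paste jar, screwdriver or brush) is pushed more than 30 mm (distance of any of spool, fluxbottle, pastejar, driver, brush from where it was at the start of the episode above 0.03 m).
It also fails if it takes over 72 s, if anything falls off the work surface, if the arm or the gripper's body presses on something with over 40 N, if the wrist force passes 120 N, or if a joint passes its speed limit or range.

## Robot

A 7-joint arm with a two-finger parallel gripper is mounted at the origin on the work surface. World frame = base frame: x ahead of the robot, y to its left, z up, the work surface at z = 0. Lengths are in m, angles in rad, forces in N, time in s.
With the tool pointing down it reaches from about 0.425 to 1.025 m from the base axis. Payload 9.4 kg.
Tool frame: the origin (TCP) lies on the centre line of the jaws, within the pads' length; the fingertips stand 8 mm ahead of it and the grasp point (between the pads) lies 11 mm behind it (ctrl.tcp_to_tips is the z of the fingertips in the tool frame, in m); z points along the fingers, y is the line along which they close (so a half turn about z gives the same grasp; the last joint's range is limited). The gripper opens to 85 mm and grips with 20 to 120 N. Pads are 22 mm wide; open, the fingers measure 114 mm over their backs; the gripper's body (76 mm by 85 mm) begins 54 mm behind the grasp point. The pads swing forward as they close: fully open they stand 13 mm farther back than shut.
Start: joints at [1.176, 0.599, -0.003, 1.599, 0.002, 0.943, -0.08], TCP at [0.227, -0.689, 0.239] pointing down, gripper open.
Joint ranges: [-2.57, 2.57], [-0.35, 1.97], [-1.29, 1.29], [0.11, 2.56], [-1.05, 4.19], [0.11, 1.86], [-2.63, 2.63]. Speed limits (rad/s): [2.22, 2.22, 3.01, 3.01, 3.14, 3.14, 3.14].

## Interface

Orientations are given as [roll, pitch, yaw] about the fixed x, y, z axes, in that order (R = Rz(yaw) Ry(pitch) Rx(roll)).
In Python, from cell import ctrl gives the robot as it stands. Calls block until the motion is done:
- ctrl.move_pose(position, orientation): joint-space move of the TCP to a pose.
- ctrl.move_l(position, v=0.15, ori=None, f_stop=None): straight line of the TCP; ori=None keeps the orientation; v is the mean speed in m/s. With f_stop (N) it stops when the force on the tool has changed by that much, and returns True; else False.
- ctrl.move_j(angles): joint-space move.
- ctrl.set_gripper(opening, squeeze=None): finger opening in m; squeeze is the grip in N (None keeps the last); returns when the fingers have stopped.
- ctrl.hold(seconds).
- ctrl.ik(position, orientation): joint angles nearest the present ones, or None.
- ctrl.snapshot(name): name is "scene" or "top"; returns the picture (384x512x3 uint8, red, green, blue); there is no depth.
- ctrl.camera_info(name): a dict with "mtx" (3x3 intrinsics, pixels), "view" (4x4, takes a point from world to camera coordinates). Camera axes: x right, y down, z forward; pixel columns grow to the right and rows downward; lengths in m; the calibration is good to about 2 mm. A picture is of the moment at which its call begins. camera_info takes no time and is no camera call.
A pose or a line that the arm cannot do raises ctrl.PlanningError and nothing moves.
- ctrl.close_job(): hands the job in; it is judged then, once.
Readings, each from a call of its own:
- ctrl.current_clock(): time.
- ctrl.current_joints(): joint angles.
- ctrl.current_dq(): joint speeds.
- ctrl.current_joint_efforts(): joint torques, N m.
- ctrl.current_tool_pos(): TCP position.
- ctrl.current_ee_rot(): TCP orientation.
- ctrl.current_contact_force(): force on the tool from outside, world axes, zero at the start.
- ctrl.current_moment(): the same for the moment, N m.
- ctrl.current_gripper_width(): finger opening in m.
- ctrl.current_finger_force(): force on a finger pad.
Only numpy, scipy, OpenCV 4.12 (cv2) and the standard library are available. Lean on these libraries where they do the work, as an engineer would, in place of code of your own. Each camera call takes 0.05 s, during which the arm holds its last target. There are 200 camera calls.

## Working session

There is one attempt and no reset: what is moved stays moved. The work goes in short steps, each a Python script; the robot and the scene stay as the last script left them, time stands still between calls to the robot, and variables do not carry over. Pictures are saved under pics/ and viewed, at most 10 in all, crops included, and the job is handed in when it is done.

```bash
ls; mkdir -p pics; python3 - <<'E'
from cell import ctrl
import cv2,numpy as np
np.set_printoptions(precision=4,suppress=True)
for n in("scene","top"):
    im=ctrl.snapshot(n); cv2.imwrite(f"pics/{n}0.png",cv2.resize(im[:,:,::-1],(800,600),interpolation=cv2.INTER_CUBIC))
    i=ctrl.camera_info(n); print(n,i["mtx"],i["view"])
print(ctrl.current_tool_pos(),ctrl.current_ee_rot(),ctrl.tcp_to_tips,ctrl.current_clock())
E
```

```text
pics
scene [[420.9948   0.     254.8341]
 [  0.     420.9948 191.8865]
 [  0.       0.       1.    ]] [[ 0.8212  0.5706  0.0064 -0.4713]
 [ 0.3905 -0.5538 -0.7354 -0.188 ]
 [-0.4161  0.6064 -0.6776  1.4092]
 [ 0.      0.      0.      1.    ]]
top [[453.9831   0.     253.0684]
 [  0.     453.9831 188.9962]
 [  0.       0.       1.    ]] [[ 0.013  -0.9999 -0.0011 -0.0259]
 [-0.9982 -0.0129 -0.0592  0.6024]
 [ 0.0592  0.0019 -0.9982  1.4571]
 [ 0.      0.      0.      1.    ]]
[ 0.2264 -0.6883  0.2385] [-3.1402  0.0001  0.3179] 0.008 0.1
```

View pics/scene0.png

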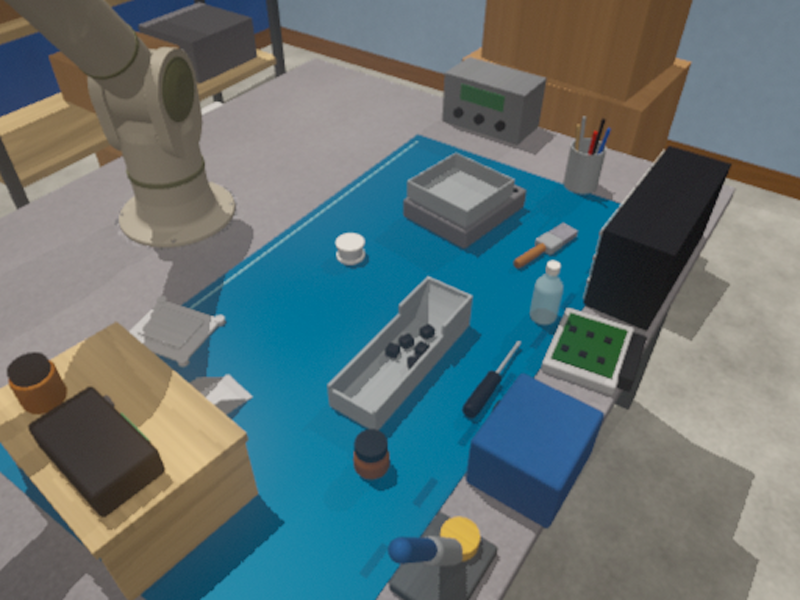

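View pics/top0.png

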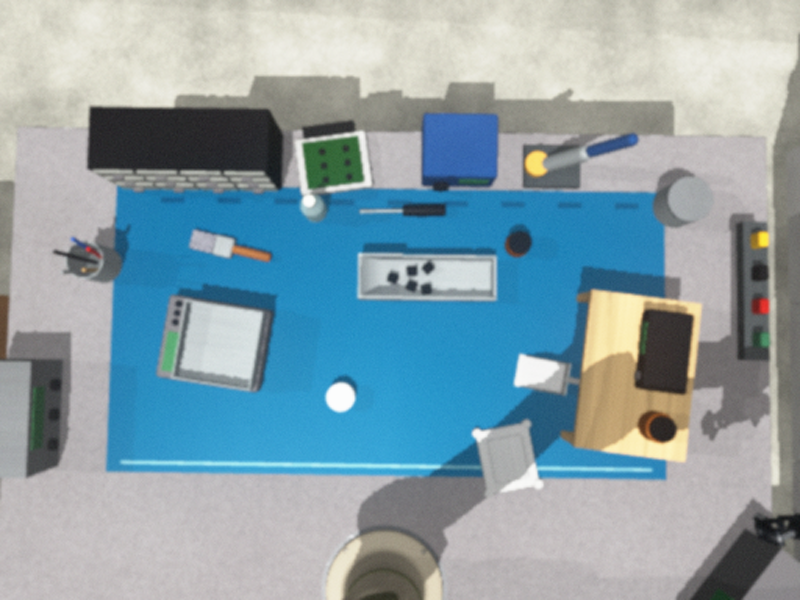

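The top view (in 800-px coordinates) shows the tray at (427,277) with its ramp end to the left (+y). The scoop pan is at (543,375), nose to +y, with its handle under the riser. The scale pan is at (223,343), and five relays lie at about (390–430, 267–290). I'll zoom in to measure.

```bash
python3 - <<'E'
from cell import ctrl
import cv2,numpy as np
t=np.mean([ctrl.snapshot("top").astype(float) for _ in range(6)],0).astype(np.uint8)
cv2.imwrite("pics/top_raw.png",t[:,:,::-1])
def crop(n,x0,y0,w,h,s):
    c=cv2.resize(t[y0:y0+h,x0:x0+w,::-1],None,fx=s,fy=s,interpolation=cv2.INTER_CUBIC)
    for k in range(0,w,10): cv2.line(c,(k*s,0),(k*s,6 if k%50 else 14),(0,0,255),1)
    for k in range(0,h,10): cv2.line(c,(0,k*s),(6 if k%50 else 14,k*s),(0,0,255),1)
    cv2.imwrite(n,c)
crop("pics/c1.png",220,150,160,110,5)
crop("pics/c2.png",95,180,90,75,8)
E
```

```text
(no output)
```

View pics/c1.png

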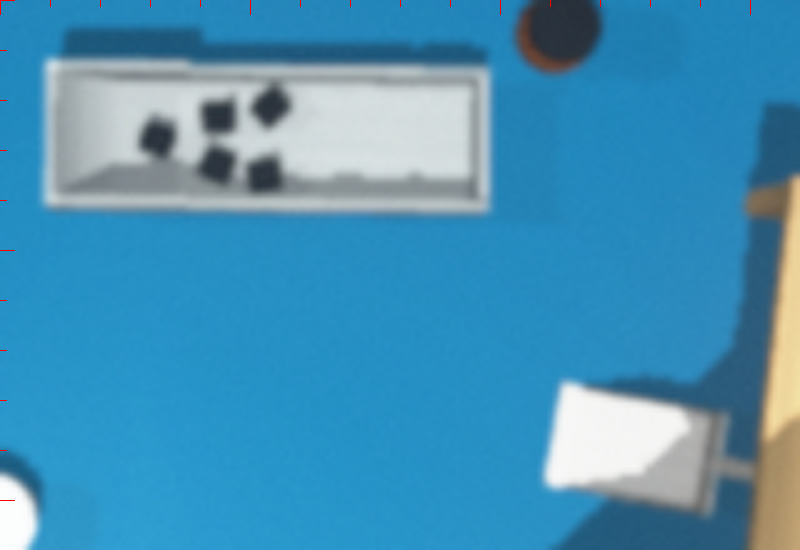

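View pics/c2.png

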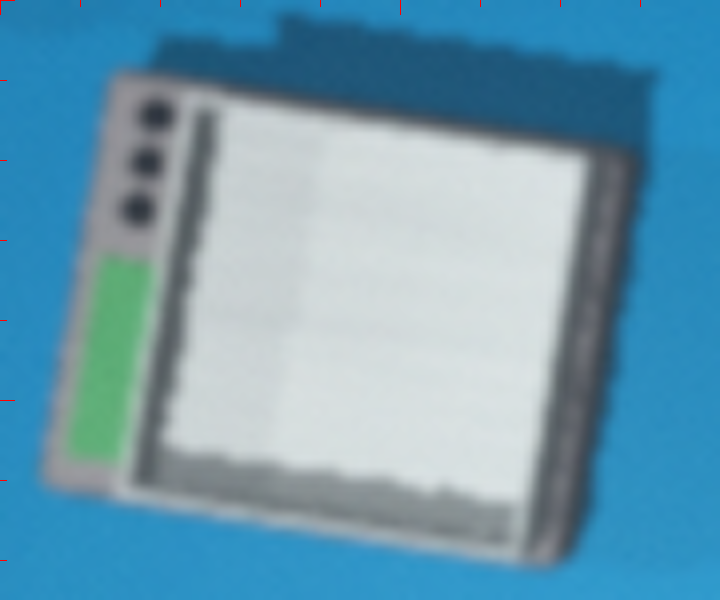

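The crops show the tray rim corners at about (45,60), (45,207), (490,212) and (491,67). The scoop's lip is at (562,382)–(545,487) and its back wall at (727,412)–(710,515). The relays are within the ramp-side half. In the second crop, the scale pan rim corners are at about (190,88), (118,495), (533,560) and (598,150).

```bash
cat > geo.py <<'E'
from cell import ctrl
import numpy as np
from scipy.optimize import least_squares
np.set_printoptions(precision=4,suppress=True)
def proj(P,n="top"):
    c=ctrl.camera_info(n); q=c["view"][:3,:3]@np.asarray(P,float).T+c["view"][:3,3:4]
    q=c["mtx"]@q; return (q[:2]/q[2]).T
def raw(p,x0,y0,s): return (np.asarray(p,float)+.5)/s-.5+[x0,y0]
def place(v,L):
    L=np.asarray(L,float); c,s=np.cos(v[2]),np.sin(v[2])
    return np.c_[v[0]+c*L[:,0]-s*L[:,1],v[1]+s*L[:,0]+c*L[:,1],L[:,2]]
def fit(L,px,v0):
    r=least_squares(lambda v:(proj(place(v,L))-px).ravel(),v0); return r.x,r.fun
def back(p,z,n="top"):
    r=least_squares(lambda v:(proj([[v[0],v[1],z]],n)-p).ravel(),[.5,0]); return r.x
E
python3 - <<'E'
from geo import *
a=.14;b=.045
T,f=fit([[a,b,.073],[a,-b,.073],[-a,b,.045],[-a,-b,.045]],raw([[45,207],[45,60],[490,212],[491,67]],220,150,5),[.6,0,1.57]);print("tray",T,f)
S,f=fit([[.05,.033,.003],[.05,-.033,.003],[-.05,.033,.039],[-.05,-.033,.039]],raw([[545,487],[562,382],[710,515],[727,412]],220,150,5),[.5,-.3,1.57]);print("scoop",S,f)
h=.078
C,f=fit([[h,h,.091],[-h,h,.091],[-h,-h,.091],[h,-h,.091]],raw([[190,88],[118,495],[533,560],[598,150]],95,180,8),[.5,.3,0]);print("scale",C,f)
R=[back(p,.138) for p in raw([[590,290],[575,450]],0,0,1.5625)];print("riser front edge",R)
for p in raw([[157,138],[218,116],[271,104],[217,165],[265,174]],220,150,5):
    q=back(p,.024)-T[:2];c,s=np.cos(T[2]),np.sin(T[2]);print("relay in tray",c*q[0]+s*q[1],-s*q[0]+c*q[1])
g=place(S,[[-.125,0,.083]]);print("grip",g)
for n,p in(("corner grey thing",[537,423]),("gt",[478,433]),("gt",[540,487]),("spool",[341,397]),("pastejar",[518,243]),("driver",[403,210]),("bottle",[315,207])): print(n,back(raw(p,0,0,1.5625),.05))
q=lambda p,y,r:ctrl.ik(p,[np.pi,0,y])
for yy in(S[2],S[2]+np.pi,S[2]-np.pi/2,S[2]+np.pi/2): print(yy,ctrl.ik([S[0],S[1],.03],[np.pi,0,yy]))
E
```

```text
tray [ 0.6394 -0.0825  1.5786] [ 0.3512 -0.3818  0.5889  0.3861 -0.3336 -0.4472 -0.6246  0.4602]
scoop [ 0.4439 -0.3213  1.4138] [ 0.1026 -0.5094 -0.0745  0.4531  0.0771  0.0126 -0.1049  0.045 ]
scale [ 0.4986  0.3298 -0.1392] [ 0.5105  0.4625  0.9243 -0.2205 -0.7892 -0.5862 -0.6446  0.3648]
riser front edge [array([ 0.611 , -0.3892]), array([ 0.3084, -0.36  ])]
relay in tray 0.07159063270312327 -0.0016264415290467168
relay in tray 0.032115312598018246 -0.01613795476691779
relay in tray -0.002229187630641101 -0.024124317189128747
relay in tray 0.03264116660931813 0.01571976818941801
relay in tray 0.0015441036416604284 0.021404387885669063
grip [[ 0.4244 -0.4448  0.083 ]]
corner grey thing [ 0.3476 -0.3057]
gt [ 0.3262 -0.1872]
gt [ 0.2207 -0.3119]
spool [0.3944 0.0895]
pastejar [ 0.7116 -0.2665]
driver [ 0.7766 -0.0308]
bottle [0.7805 0.1496]
1.4138034899814733 [ 0.6189  0.7129 -0.1408  2.1428  0.3111  0.3046  0.0574]
4.555396143571267 [ 0.3035  0.7439  0.3299  2.1633 -0.715   0.3412 -2.0625]
-0.15699283681342324 [ 0.4784  0.7139  0.0657  2.152  -0.1562  0.28   -1.0495]
2.98459981677637 [ 0.8179  0.7451 -0.4357  2.1297  0.7665  0.4253  1.1819]
```

```bash
cat >> geo.py <<'E'
from scipy.spatial.transform import Rotation as Ro
T=np.array([.6394,-.0825,1.5786]);S=np.array([.4439,-.3213,1.4138]);C=np.array([.4986,.3298,-.1392])
GX=-.125;GZ=.069    # TCP in scoop frame when holding the handle
FLIP=False
def tcp(lip,yaw,pitch=0.,gx=None,gz=None,flip=None):
    "TCP pose for scoop lip at world point, pitch>0 nose down (rad)"
    R=Ro.from_euler('ZY',[yaw,pitch]); g=np.array([GX if gx is None else gx,0,GZ if gz is None else gz])-[.05,0,0]
    p=np.asarray(lip,float)+R.apply(g); t=R*Ro.from_euler('x',np.pi)
    if FLIP if flip is None else flip: t=t*Ro.from_euler('z',np.pi)
    return p,t.as_euler('xyz')
def intray(x,y=0,z=.006): # tray frame -> world, z above mat
    return place(T,[[x,y,z+.003]])[0]
E
python3 - <<'E'
from geo import *
d=np.deg2rad
for fl in(False,True):
    print("FLIP",fl)
    def t(n,*a): 
        q=ctrl.ik(*tcp(*a,flip=fl)); print(n,None if q is None else np.round(q,2))
    t("regrasp",place([.463,-.117,S[2]],[[.05,0,.003]])[0],S[2])
    t("tray in",intray(-.028),T[2]); t("tray hi",intray(-.028,0,.12),T[2]); t("tray ramp",intray(.093),T[2]); t("ramp20",intray(.118,0,.042),T[2],d(-20)); t("lift",intray(.118,0,.2),T[2],d(-20))
    for yw in(90,75,60,45,110):
        w=d(yw); u=np.array([np.cos(w),np.sin(w)])
        for pt in(-15,25,50):
            t(f"scale yaw{yw} pitch{pt}",np.r_[C[:2]-.02*u,.085 if pt>0 else .17],w,d(pt))
E
```

```text
FLIP False
regrasp [ 0.52  0.62 -0.19  2.22  0.35  0.33 -0.13]
tray in [ 0.48  0.76 -0.23  1.76  0.27  0.65  0.11]
tray hi [ 0.54  0.64 -0.32  1.68  0.25  0.86  0.12]
tray ramp [ 0.36  0.73 -0.3   1.86  0.35  0.61 -0.15]
ramp20 [ 0.62  0.86 -0.51  1.78  0.07  0.66  0.2 ]
lift [ 0.66  0.67 -0.57  1.7  -0.    0.92  0.19]
scale yaw90 pitch-15 [ 0.27  0.49 -0.65  2.14  0.07  0.53 -0.36]
scale yaw90 pitch25 [-0.42  0.51 -0.34  1.95  0.55  1.09 -1.1 ]
scale yaw90 pitch50 [-0.52  0.72 -0.55  1.7   0.7   1.7  -1.36]
scale yaw75 pitch-15 [ 0.28  0.42 -0.7   2.29  0.14  0.38 -0.75]
scale yaw75 pitch25 [-0.42  0.51 -0.36  1.95  0.44  1.14 -1.3 ]
scale yaw75 pitch50 [-0.67  0.7  -0.24  1.65  0.45  1.66 -1.34]
scale yaw60 pitch-15 [ 0.08  0.33 -0.58  2.42  0.14  0.23 -1.11]
scale yaw60 pitch25 [-0.41  0.51 -0.37  1.96  0.32  1.16 -1.5 ]
scale yaw60 pitch50 [-0.62  0.73 -0.23  1.6   0.29  1.71 -1.48]
scale yaw45 pitch-15 [-0.21  0.26 -0.45  2.51  0.52  0.15 -1.93]
scale yaw45 pitch25 [-0.4   0.51 -0.39  1.96  0.2   1.15 -1.7 ]
scale yaw45 pitch50 [-0.56  0.74 -0.24  1.57  0.14  1.73 -1.65]
scale y
[... 776 characters left out ...]
75 pitch25 [ 0.02  0.73 -1.1   1.93  0.73  1.43  1.46]
scale yaw75 pitch50 [-0.39  0.8  -0.74  1.63  0.6   1.83  1.54]
scale yaw60 pitch-15 [ 0.45  0.47 -1.11  2.4   0.84  0.4   1.29]
scale yaw60 pitch25 [ 0.02  0.73 -1.1   1.93  0.62  1.4   1.23]
scale yaw60 pitch50 [-0.35  0.82 -0.74  1.58  0.45  1.85  1.37]
scale yaw45 pitch-15 [ 0.16  0.35 -0.93  2.49  1.01  0.31  0.69]
scale yaw45 pitch25 [ 0.01  0.72 -1.1   1.93  0.51  1.35  1.01]
scale yaw45 pitch50 [-0.3   0.83 -0.74  1.55  0.3   1.82  1.2 ]
scale yaw110 pitch-15 [-0.3   0.53  0.17  1.95 -0.49  0.78 -2.58]
scale yaw110 pitch25 [ 0.03  0.74 -1.1   1.91  0.99  1.4   1.98]
scale yaw110 pitch50 [-0.36  0.79 -0.92  1.8   1.    1.79  1.82]
```

```bash
python3 - <<'E'
from geo import *
o=[np.pi,0,S[2]]; R=lambda:print(ctrl.current_clock(),ctrl.current_tool_pos(),ctrl.current_gripper_width(),ctrl.current_contact_force())
p=place(S,[[0.0,0,0]])[0]
ctrl.set_gripper(.085,40)
x=ctrl.current_tool_pos(); ctrl.move_l([x[0],x[1],.38],v=.3)
ctrl.move_pose([p[0],p[1],.25],o)
ctrl.move_l([p[0],p[1],.07],v=.25); 
print(ctrl.move_l([p[0],p[1],.018],v=.08,f_stop=6)); R()
ctrl.set_gripper(.05,40); R()
d=.205*np.array([.0955,.995])
ctrl.move_l([p[0]+d[0],p[1]+d[1],.019],v=.12); R()
ctrl.set_gripper(.085); ctrl.hold(.2)
ctrl.move_l([p[0]+d[0],p[1]+d[1],.16],v=.2); R()
y=place([p[0]+d[0],p[1]+d[1],S[2]],[[.1,0,0]])[0]
import cv2
t=ctrl.snapshot("top"); cv2.imwrite("pics/after.png",cv2.resize(t[150:300,190:390,::-1],None,fx=4,fy=4,interpolation=cv2.INTER_CUBIC))
E
```

```text
False
4.5333 [ 0.444  -0.3213  0.0182] 0.08479809393811288 [ 0.411   0.0259 -0.825 ]
4.85 [ 0.4441 -0.3215  0.0186] 0.06547363980840072 [-1.2532  0.3175  6.0992]
6.7083 [ 0.4634 -0.118   0.019 ] 0.06552691172920523 [-0.0705  0.1966 -2.4883]
8.1083 [ 0.4631 -0.1173  0.1594] 0.0852117789618231 [-0.1496 -0.0181 -0.2478]
```

View pics/after.png

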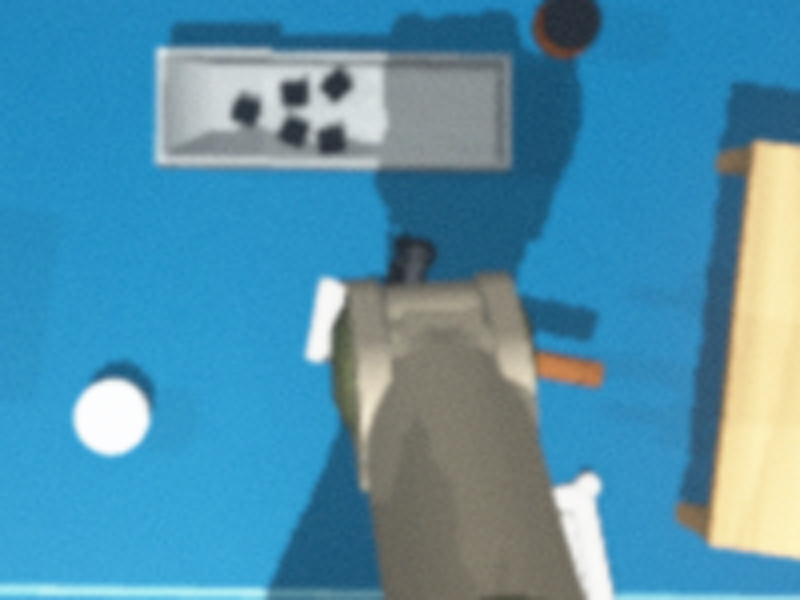

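The scoop is out. Its lip corners are at about (328,278) and (306,360), and the handle end is at (604,371), clear of the riser. I'll refit its pose from this crop and take the handle.

```bash
python3 - <<'E'
from geo import *
L=[[.05,.033,.003],[.05,-.033,.003],[-.1725,.01,.095],[-.1725,-.01,.095]]
v,f=fit(L,raw([[306,360],[328,278],[602,387],[604,355]],190,150,4),[.463,-.117,1.41]);print(v,f)
o=np.array([.4634,-.118,S[2]])   # from the robot
yaw=v[2] if abs(v[2]-S[2])<.06 else S[2]; yaw=(yaw+S[2])/2; print(yaw)
b=.5*(v+o); lip=place([b[0],b[1],yaw],[[.05,0,.003]])[0]
P,O=tcp(lip,yaw); print(P)
R=lambda:print(ctrl.current_clock(),ctrl.current_tool_pos(),ctrl.current_gripper_width(),ctrl.current_contact_force())
ctrl.move_l([P[0],P[1],.16],v=.25,ori=O)
print(ctrl.move_l(P,v=.12,f_stop=6)); R()
ctrl.set_gripper(.01,80); R()
ctrl.move_l(P+[0,0,.1],v=.15); ctrl.hold(.2); R(); print(ctrl.current_moment())
import cv2
t=ctrl.snapshot("scene"); cv2.imwrite("pics/held.png",cv2.resize(t[120:330,60:340,::-1],None,fx=2.8,fy=2.8,interpolation=cv2.INTER_CUBIC))
E
```

```text
[ 0.465  -0.1187  1.4107] [ 0.4043 -0.4893 -1.6529  0.0252  0.3067 -0.5475  0.86    0.9732]
1.4122311539815313
[ 0.4444 -0.2418  0.072 ]
False
9.6917 [ 0.4448 -0.2415  0.0724] 0.0851279315439376 [-0.2415  0.2818 -0.1851]
10.3 [ 0.4446 -0.2419  0.0722] 0.018824200462626194 [-0.0379  0.27    4.0966]
11.3167 [ 0.4441 -0.2415  0.1711] 0.018985923866198975 [-0.2313 -0.5554 -1.4272]
[-0.0947  0.0262 -0.0212]
```

View pics/held.png

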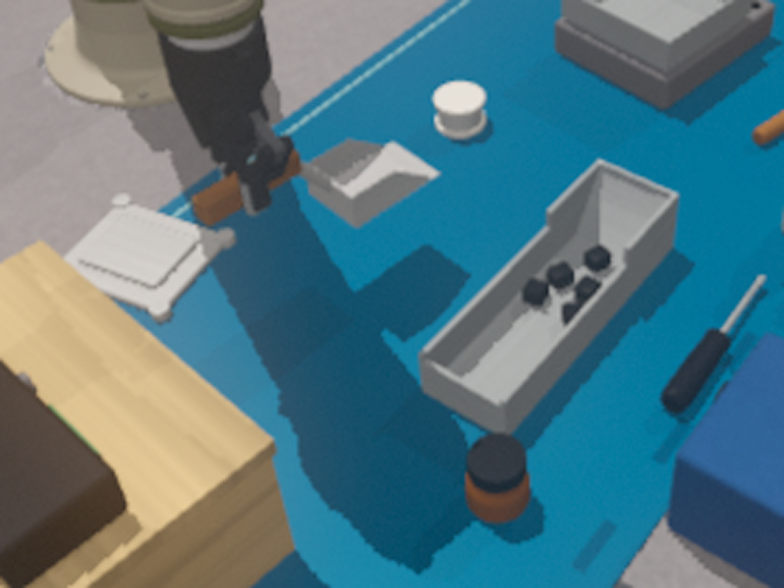

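The scoop is held level by its handle and the relays lie undisturbed in the tray. Next I lower it into the empty end and push toward the ramp.

```bash
python3 - <<'E'
from geo import *
R=lambda s:print(s,ctrl.current_clock(),ctrl.current_tool_pos(),ctrl.current_contact_force(),ctrl.current_gripper_width())
pt=.015
def go(x,z,pitch=pt,**k):
    P,O=tcp(intray(x,0,z),T[2],pitch); return ctrl.move_l(P,ori=O,**k)
P,O=tcp(intray(-.029,0,.10),T[2],0); ctrl.move_l(P,ori=O,v=.25)
go(-.029,.016,v=.15); R("near")
print(go(-.029,.003,v=.02,f_stop=4)); R("floor")
zt=ctrl.current_tool_pos()[2]; z=zt-tcp(intray(0,0,0),T[2],pt)[0][2]; print("lip z above mat",z)
print(go(.02,z,v=.08,f_stop=25)); R("mid")
print(go(.088,z,v=.06,f_stop=30)); R("end")
import cv2
t=ctrl.snapshot("scene"); cv2.imwrite("pics/push.png",cv2.resize(t[160:290,190:320,::-1],None,fx=4.5,fy=4.5,interpolation=cv2.INTER_CUBIC))
E
```

```text
near 13.0167 [ 0.6412 -0.2856  0.0914] [ 0.9524 -0.8413 -1.172 ] 0.018795522459247222
True
floor 13.475 [ 0.6411 -0.284   0.0825] [ 0.3802  2.6358 -0.5888] 0.018864168723424776
lip z above mat 0.007906263081268058
False
mid 14.2333 [ 0.6407 -0.2367  0.0826] [-0.42    0.1529 -1.6813] 0.018957035794811235
False
end 15.5167 [ 0.64   -0.1691  0.0825] [ 0.2764 -0.1146 -1.6808] 0.0185188349241015
```

View pics/push.png

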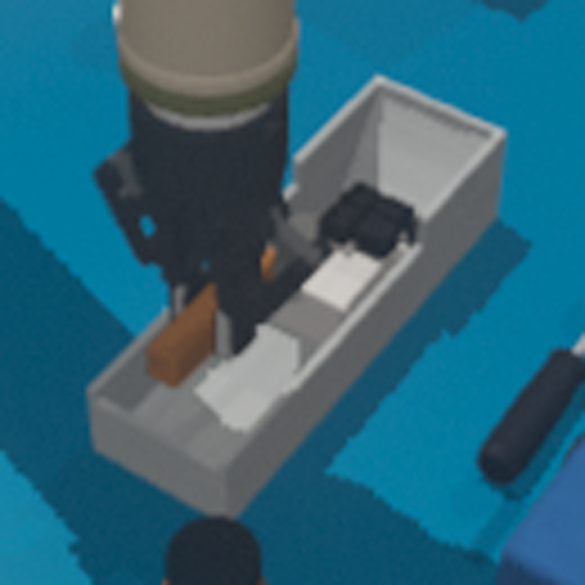

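The relays are clumped at the ramp in front of the lip. The earlier stop came from a touch on the tray's end wall, which left the lip about 2 mm high. I'll back off, find the floor and push in.

```bash
cat >> geo.py <<'E'
def rd(s): print(s,np.round(ctrl.current_clock(),2),ctrl.current_tool_pos(),ctrl.current_contact_force(),ctrl.current_gripper_width())
def go(x,z,pitch=.015,y=0,**k):
    P,O=tcp(intray(x,y,z),T[2],pitch); return ctrl.move_l(P,ori=O,**k)
E
python3 - <<'E'
from geo import *
import cv2
go(.03,.0079,v=.12)
print(go(.03,.002,v=.015,f_stop=3)); rd("floor")
z=ctrl.current_tool_pos()[2]-tcp(intray(0,0,0),T[2],.015)[0][2]; print("lip z",z)
for x in(.06,.075,.085,.092): print(x,go(x,z,v=.06,f_stop=35)); rd("")
t=ctrl.snapshot("scene"); a=cv2.resize(t[180:270,230:310,::-1],(533,600),interpolation=cv2.INTER_CUBIC)
cv2.imwrite("pics/push2.png",a)
E
```

```text
True
floor 16.51 [ 0.6405 -0.2253  0.0789] [-0.1582  0.554   0.7736] 0.018741291196857576
lip z 0.004274304727459974
0.06 False
 17.15 [ 0.6403 -0.1959  0.0789] [0.306  0.5706 0.777 ] 0.01867808089989793
0.075 False
 17.55 [ 0.6402 -0.1806  0.0789] [-0.347   0.6228  0.4252] 0.01881854042481238
0.085 False
 17.87 [ 0.6402 -0.1705  0.0788] [0.8816 1.4446 0.7398] 0.018830964383268898
0.092 False
 18.13 [ 0.6401 -0.1637  0.0789] [-0.3272 -0.0932  0.4711] 0.019023770044924983
```

View pics/push2.png

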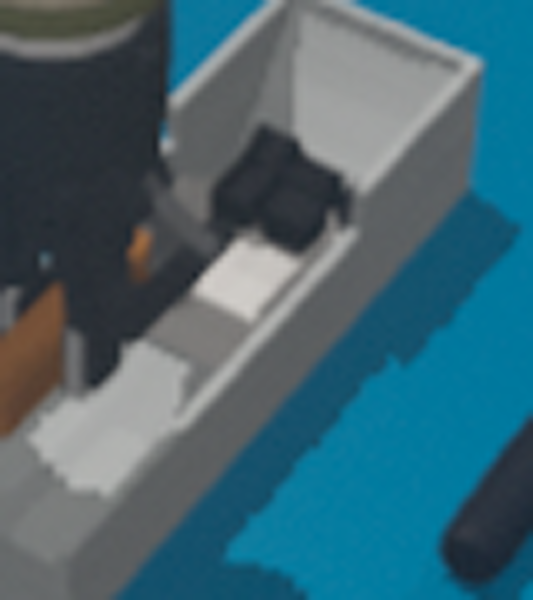

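The relays are bunched against the ramp, with the lip reaching under the first ones and little force so far. I'll press on to the ramp, then climb it while tilting back.

```bash
python3 - <<'E'
from geo import *
import cv2
z=.0043
x=.092
while x<.106:
    x+=.004
    s=go(x,z,v=.05,f_stop=12); rd(f"{x:.3f} {s}")
    if s: break
y=ctrl.current_tool_pos()[1]; x0=.092+(y+.1637); print("stop lip model x",x0)
# climb: heel stays near floor; lip follows ramp
for dx in(.006,.012,.018,.023):
    h=dx*1.43; p=-np.arcsin(min(h/.1,.4))
    s=go(x0+dx-.003,z+h+.002,p,v=.06,f_stop=30); rd(f"climb {dx} {s}")
go(x0+.018,z+.06,-.36,v=.08,f_stop=30); rd("up")
ctrl.hold(.2)
t=ctrl.snapshot("scene"); a=cv2.resize(t[170:270,230:320,::-1],(540,600),interpolation=cv2.INTER_CUBIC)
cv2.imwrite("pics/climb.png",a)
E
```

```text
0.096 False 18.43 [ 0.64   -0.1614  0.0792] [-0.2428 -3.798   3.2659] 0.01900053932361122
0.100 False 18.68 [ 0.6399 -0.1609  0.0797] [ -1.0818 -13.6996   7.241 ] 0.018630738988630154
0.104 False 18.93 [ 0.6398 -0.1605  0.0804] [ -2.3415 -22.2385  12.2763] 0.018850229113498346
0.108 False 19.18 [ 0.6397 -0.1601  0.081 ] [ -1.9774 -31.2615  14.7321] 0.01898862356008707
stop lip model x 0.0956364158904367
climb 0.006 True 19.45 [ 0.639  -0.1656  0.0744] [-0.6594 -1.7341  1.761 ] 0.01895923096893882
climb 0.012 False 19.78 [ 0.6397 -0.1624  0.064 ] [ 0.8611  0.3739 -2.0537] 0.019041402418128784
climb 0.018 False 20.08 [ 0.6396 -0.1579  0.0564] [-0.2249 -0.0051 -1.5938] 0.018776454456135364
climb 0.023 False 20.36 [ 0.6396 -0.1545  0.0495] [ 0.2752  0.2004 -1.4692] 0.0190903046480193
up 20.77 [ 0.6403 -0.157   0.071 ] [-0.0705  0.1193 -2.2116] 0.01865290282170524
```

View pics/climb.png

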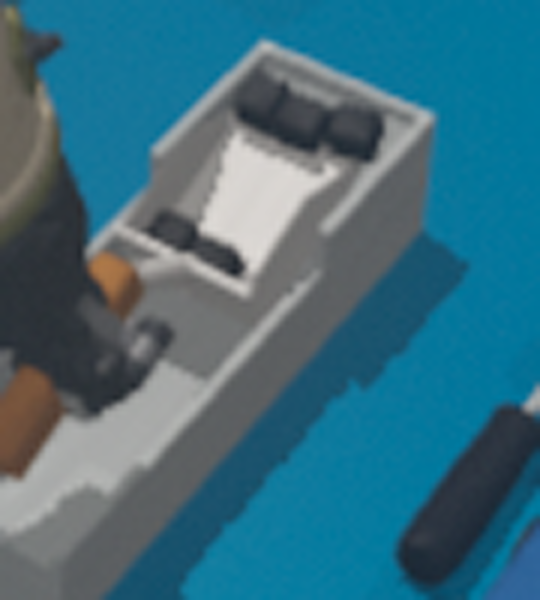

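```bash
python3 - <<'E'
from geo import *
R=Ro.from_euler('xyz',ctrl.current_ee_rot())*Ro.from_euler('x',np.pi)
p=np.array(ctrl.current_tool_pos())
L=np.array([[.05,.033,.003],[.05,-.033,.003],[-.05,.033,.036],[-.05,-.033,.036],[-.05,.03,.003],[-.05,-.03,.003]])-[GX,0,GZ]
W=p+R.apply(L); print((proj(W,"scene")-[230,170])*6)
c=place(T,W-0); 
q=W[:2,:2]-T[:2];cs,sn=np.cos(T[2]),np.sin(T[2]);print("lip tray",np.c_[cs*q[:,0]+sn*q[:,1],-sn*q[:,0]+cs*q[:,1],W[:2,2]-.003])
for n,P in(("ramp top",[[.135,.04,.067],[.135,-.04,.067]]),("end wall",[[.14,.045,.073],[.14,-.045,.073]]),("ramp mid",[[.115,.04,.038],[.115,-.04,.038]])): print(n,(proj(place(T,P),"scene")-[230,170])*6)
E
```

```text
[[246.0517  87.4449]
 [373.4622 144.8573]
 [111.0937 231.1874]
 [242.4851 295.7272]
 [132.397  268.906 ]
 [249.0668 326.8429]]
lip tray [[ 0.1128  0.0332  0.0668]
 [ 0.1128 -0.0328  0.0668]]
ramp top [[259.7417  59.7557]
 [412.8342 127.7164]]
end wall [[256.8484  39.7294]
 [429.4577 115.7293]]
ramp mid [[233.9215 131.2783]
 [385.2378 200.8866]]
```

All five relays are in the scoop: two at the back wall and three in a row on the front of the pan. Still over the tray, I'll raise it and tilt further so the front row slides back.

```bash
python3 - <<'E'
from geo import *
import cv2
go(.110,.085,-.45,v=.08); rd("a")
for p in(-.62,-.58,-.54,-.5):
    try: go(.106,.102,p,v=.08); rd(p); break
    except ctrl.PlanningError as e: print(p,e)
ctrl.hold(.5)
print(ctrl.current_joints())
t=ctrl.snapshot("scene"); a=cv2.resize(t[160:260,220:320,::-1],(600,600),interpolation=cv2.INTER_CUBIC)
cv2.imwrite("pics/tilt.png",a)
E
```

```text
a 21.27 [ 0.6395 -0.1622  0.0727] [-0.2518 -0.2334 -1.2559] 0.018960977065997593
-0.62 21.6 [ 0.6392 -0.1595  0.058 ] [-0.8264  0.3719 -2.3212] 0.01913170826547854
[ 0.8019  0.9731 -0.6712  1.6927 -0.0573  0.8168  0.3721]
```

View pics/tilt.png

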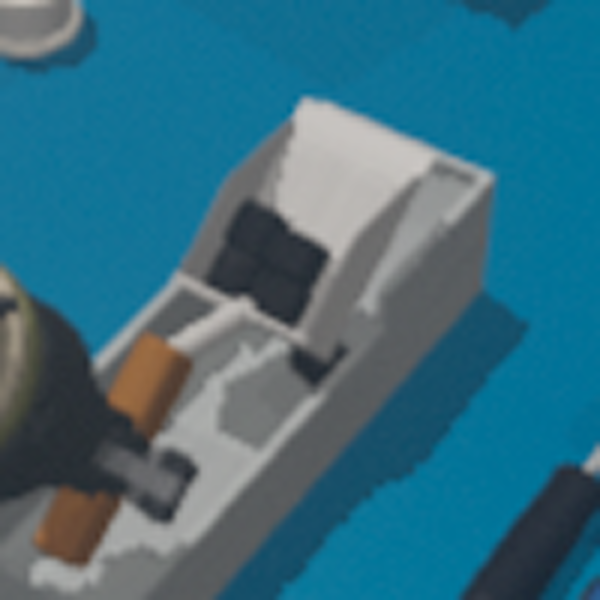

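Four relays are now at the back of the pan and the fifth is back in the tray, which is allowed. I'll carry these to the scale and tip them gently. My ten views are used up, so I'll check by image processing from here.

```bash
cat >> geo.py <<'E'
yw=C[2]+np.pi/2; u=np.array([np.cos(yw),np.sin(yw)])
def sc(s,z,pitch,**k):
    P,O=tcp(np.r_[C[:2]+s*u,z],yw,pitch); return ctrl.move_l(P,ori=O,**k)
def blobs(poly,z):
    "dark blobs inside a world polygon seen from the top camera"
    import cv2
    t=np.mean([ctrl.snapshot("top").astype(float) for _ in range(3)],0)
    m=np.zeros(t.shape[:2],np.uint8); cv2.fillPoly(m,[np.round(proj(poly)).astype(int)],1)
    d=((t.max(2)<75)&(m>0)).astype(np.uint8); n,_,st,ce=cv2.connectedComponentsWithStats(d)
    return [(st[i,4],np.round(back(ce[i],z),3)) for i in range(1,n) if st[i,4]>5]
E
python3 - <<'E'
from geo import *
go(.100,.2,-.4,v=.15); rd("up")
sc(-.03,.22,-.3,v=.25); rd("above")
sc(-.03,.12,-.1,v=.15)
sc(-.03,.092,.25,v=.08); rd("")
for p in(.35,.45,.6,.8): sc(-.03,.088 if p<.5 else .092,p,v=.06); ctrl.hold(.25)
ctrl.hold(.3); rd("tipped")
sc(-.03,.20,.8,v=.2); sc(-.25,.22,0,v=.3); ctrl.hold(.2); rd("away")
h=.072; t=place(C,[[h,h,.06],[-h,h,.06],[-h,-h,.06],[h,-h,.06]])
print("scale",blobs(t,.066)); b=place(T,[[.13,.037,.03],[-.13,.037,.03],[-.13,-.037,.03],[.13,-.037,.03]]); print("tray",blobs(b,.02))
E
```

```text
up 23.23 [ 0.6394 -0.1709  0.1971] [-0.0689 -1.1643 -2.15  ] 0.018907168693283644
above 24.72 [0.4689 0.1135 0.2339] [-0.3033 -0.3325 -2.5302] 0.018774557104232713
 26.02 [0.4732 0.1478 0.2022] [-0.4292 -0.017  -2.3   ] 0.018739889159263917
tipped 29.64 [0.4844 0.2283 0.2657] [ 0.1791 -0.4184 -1.1965] 0.018862978700069356
away 32.33 [ 0.4398 -0.0904  0.289 ] [ 0.1969  0.3472 -1.9196] 0.019087543895551177
scale [(np.int32(91), array([0.496, 0.345]))]
tray [(np.int32(18), array([ 0.655, -0.035]))]
```

```bash
python3 - <<'E'
from geo import *
t=np.mean([ctrl.snapshot("top").astype(float) for _ in range(3)],0).max(2)
def show(P,w=13):
    c=np.round(proj([P])[0]).astype(int); print(P); a=t[c[1]-w:c[1]+w,c[0]-w:c[0]+w]
    for r in a: print("".join("#" if v<80 else "+" if v<120 else "." for v in r))
show([.496,.345,.066],14); show([.655,-.035,.02],9)
R=Ro.from_euler('xyz',ctrl.current_ee_rot())*Ro.from_euler('x',np.pi)
show(list(np.array(ctrl.current_tool_pos())+R.apply([-GX,0,.01-GZ])),16)
E
```

```text
[0.496, 0.345, 0.066]
............................
............................
............................
............................
............................
............................
............................
........++........++++......
......+#+++.....+#####+.....
.....+#####+....+#####+.....
.....+#####+....+#####+.....
.....+#####+....+#####+.....
.....+#####+....+#####+.....
.....+#####+....+####+......
......+++##+..+++##+........
.......+###++++++##+........
.......+###+#######+........
.......+###########+........
.......############+........
......+##########++.........
......++#####++++++.........
........++++................
............................
............................
............................
............................
............................
............................
[0.655, -0.035, 0.02]
..................
..................
..................
..................
..................
.........+........
........+#++......
........####+.....
.......+####+.....
.......+####+.....
.......#####......
.......+###+......
.........++.....
[... 552 characters left out ...]
.......
................................
................................
................................
................................
................................
................................
................................
................................
................................
................................
................................
................................
................................
................................
................................
................................
................................
................................
................................
................................
................................
```

The scale pan holds four relays, the tray one, and the scoop is empty. I'll lay it on the free strip.

```bash
python3 - <<'E'
from geo import *
w=np.pi/2
def m(z,**k):
    P,O=tcp([.430,-.02,z],w,0); return ctrl.move_l(P,ori=O,**k)
m(.16,v=.2); m(.02,v=.15)
print(m(-.004,v=.02,f_stop=3)); rd("down")
ctrl.set_gripper(.06); ctrl.hold(.3); rd("rel")
p=ctrl.current_tool_pos(); ctrl.move_l([p[0],p[1],.20],v=.15); ctrl.hold(.3)
import cv2
t=ctrl.snapshot("scene").astype(float)
g=place([.43,-.07,w],[[-.1725,0,.095],[-.08,0,.095],[.05,.033,.003],[.05,-.033,.003],[-.05,.033,.039],[0,0,.006],[.03,0,.006],[.06,0,.003]])
for q in proj(g,"scene"): print(np.round(q),t[int(q[1]),int(q[0])])
# handle (brown) extent
b=(t[:,:,0]-t[:,:,2]>50)&(t[:,:,0]>90); b[:, :90]=0; b[:100]=0; b[260:]=0; b[:,190:]=0
ys,xs=np.nonzero(b); print(len(xs),xs.min(),xs.max(),ys.min(),ys.max()) if len(xs) else print("none")
E
```

```text
True
down 35.43 [ 0.43   -0.1951  0.0721] [0.849  0.6692 3.1638] 0.018979498397274072
rel 36.21 [ 0.4297 -0.195   0.0722] [-0.4197 -0.3123  0.5226] 0.06024488619480206
[149. 210.] [123.  89.  67.]
[175. 189.] [98. 79. 72.]
[201. 184.] [ 85. 141. 166.]
[219. 192.] [171. 176. 176.]
[176. 194.] [98. 74. 59.]
[199. 197.] [202. 199. 196.]
[205. 191.] [202. 199. 195.]
[212. 186.] [ 23. 121. 156.]
1088 90 175 190 259
```

```bash
python3 - <<'E'
from geo import *
rd(""); print(ctrl.close_job())
E
```

```text
37.56 [ 0.4296 -0.1949  0.1996] [-0.4807 -0.4242 -0.1775] 0.059723377175318886
the job is handed in; nothing more can be done
None
```

I handed in the job at 37.6 s. By image check, four relays are in the scale pan and the fifth is in the tray; the scoop was released on the free strip at its flat-on-mat height, though `close_job()` returned no verdict.

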